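Set up a lens train on an optical rail in order of lens size

TASK

The light of the lamp spreads out along the rail, so the lenses have to grow with it: stand the four lens mounts on the four carriers of the optical rail, one on each, from the smallest lens next to the lamp to the largest next to the screen. Each mount has to stand upright and well centred on its carrier's top plate, its lens facing squarely along the rail. Do not let any mount tip over: the lenses are glass.

Things in the scene. Friction and masses are not known exactly. Their poses are not given: they have to be found in the camera images.
- mount_13: The smallest lens. Loose mount: 12.7 mm lens in an upright black ring, outside 22 mm, 14 mm thick along the lens axis; pinch it from above by the ring's two flat faces. Steel post on a round steel foot, 50 mm across, 10 mm thick. Lens centre 75 mm above the underside, ring top 86 mm. Origin: centre of the foot's underside; z up; y = lens axis (both ways alike).
- mount_25: The second smallest lens. Loose mount: 25.4 mm lens in an upright black ring, outside 36 mm, 14 mm thick along the lens axis; pinch it from above by the ring's two flat faces. Steel post on a round steel foot, 50 mm across, 10 mm thick. Lens centre 75 mm above the underside, ring top 93 mm. Origin: centre of the foot's underside; z up; y = lens axis (both ways alike).
- mount_38: The second largest lens. Loose mount: 38 mm lens in an upright black ring, outside 50 mm, 14 mm thick along the lens axis; pinch it from above by the ring's two flat faces. Steel post on a round steel foot, 50 mm across, 10 mm thick. Lens centre 75 mm above the underside, ring top 100 mm. Origin: centre of the foot's underside; z up; y = lens axis (both ways alike).
- mount_50: The largest lens. Loose mount: 50.8 mm lens in an upright black ring, outside 66 mm, 14 mm thick along the lens axis; pinch it from above by the ring's two flat faces. Steel post on a round steel foot, 50 mm across, 10 mm thick. Lens centre 75 mm above the underside, ring top 108 mm. Origin: centre of the foot's underside; z up; y = lens axis (both ways alike).
- carrier_1: First from the robot's left (largest y): dark steel carrier clamped on the rail, does not move. Flat top plate 60 x 60 mm, 20 mm above its origin and 45 mm above the bench; black clamp screw on its far side. Origin: centre of its underside, below the middle of the plate; y = along the rail, z up. The four stand 75 to 135 mm apart between lamp and screen.
- carrier_2: Second from the robot's left: dark steel carrier clamped on the rail, does not move. Flat top plate 60 x 60 mm, 20 mm above its origin and 45 mm above the bench; black clamp screw on its far side. Origin: centre of its underside, below the middle of the plate; y = along the rail, z up. The four stand 75 to 135 mm apart between lamp and screen.
- carrier_3: Third from the robot's left: dark steel carrier clamped on the rail, does not move. Flat top plate 60 x 60 mm, 20 mm above its origin and 45 mm above the bench; black clamp screw on its far side. Origin: centre of its underside, below the middle of the plate; y = along the rail, z up. The four stand 75 to 135 mm apart between lamp and screen.
- carrier_4: Rightmost (smallest y): dark steel carrier clamped on the rail, does not move. Flat top plate 60 x 60 mm, 20 mm above its origin and 45 mm above the bench; black clamp screw on its far side. Origin: centre of its underside, below the middle of the plate; y = along the rail, z up. The four stand 75 to 135 mm apart between lamp and screen.
- lamp: Light source clamped on one end of the rail, left or right: round frosted 46 mm bulb in a white socket, centre 95 mm and top 118 mm above its origin; 90 to 145 mm from the nearest carrier. Origin: centre of its underside, 25 mm above the bench; y = along the rail.
- screen: White square screen, 66 mm wide, thin black frame, clamped on the rail's other end from the lamp; top 127 mm above its origin. Origin: centre of its underside, 25 mm above the bench; y = along the rail.

How it is judged (in metres and radians):
At the end, for the whole second after the job is handed in: From lamp to screen the carriers bear the 12.7, 25.4, 38 and 50.8 mm lens mounts in this order: each foot on its top plate within 12 mm of the middle, upright within 0.08 rad, lens axis within 0.2 rad of the rail's line (either way round), at rest (below 0.02 m/s, 0.15 rad/s) (((horizontal distance between lamp and carrier_1 below 0.2 m and horizontal distance between mount_13 and carrier_1 below 0.012 m and z of mount_13 in the frame of carrier_1 between 0.016 and 0.025 m and angle between the y axis of mount_13 and the y axis of carrier_1, either way round below 0.2 rad and horizontal distance between mount_25 and carrier_2 below 0.012 m and z of mount_25 in the frame of carrier_2 between 0.016 and 0.025 m and angle between the y axis of mount_25 and the y axis of carrier_2, either way round below 0.2 rad and horizontal distance between mount_38 and carrier_3 below 0.012 m and z of mount_38 in the frame of carrier_3 between 0.016 and 0.025 m and angle between the y axis of mount_38 and the y axis of carrier_3, either way round below 0.2 rad and horizontal distance between mount_50 and carrier_4 below 0.012 m and z of mount_50 in the frame of carrier_4 between 0.016 and 0.025 m and angle between the y axis of mount_50 and the y axis of carrier_4, either way round below 0.2 rad) or (horizontal distance between lamp and carrier_4 below 0.2 m and horizontal distance between mount_13 and carrier_4 below 0.012 m and z of mount_13 in the frame of carrier_4 between 0.016 and 0.025 m and angle between the y axis of mount_13 and the y axis of carrier_4, either way round below 0.2 rad and horizontal distance between mount_25 and carrier_3 below 0.012 m and z of mount_25 in the frame of carrier_3 between 0.016 and 0.025 m and angle between the y axis of mount_25 and the y axis of carrier_3, either way round below 0.2 rad and horizontal distance between mount_38 and carrier_2 below 0.012 m and z of mount_38 in the frame of carrier_2 between 0.016 and 0.025 m and angle between the y axis of mount_38 and the y axis of carrier_2, either way round below 0.2 rad and horizontal distance between mount_50 and carrier_1 below 0.012 m and z of mount_50 in the frame of carrier_1 between 0.016 and 0.025 m and angle between the y axis of mount_50 and the y axis of carrier_1, either way round below 0.2 rad)) and angle between each of mount_13, mount_25, mount_38, mount_50's own z axis and vertical below 0.08 rad and linear speed of each of mount_13, mount_25, mount_38, mount_50 below 0.02 m/s and angular speed of each of mount_13, mount_25, mount_38, mount_50 below 0.15 rad/s); the robot touches nothing.
It fails at once if the smallest lens mount is tipped over (leans more than 45 degrees) (angle between mount_13's own z axis and vertical above 0.785 rad).
It fails at once if the second smallest lens mount is tipped over (leans more than 45 degrees) (angle between mount_25's own z axis and vertical above 0.785 rad).
It fails at once if the second largest lens mount is tipped over (leans more than 45 degrees) (angle between mount_38's own z axis and vertical above 0.785 rad).
It fails at once if the largest lens mount is tipped over (leans more than 45 degrees) (angle between mount_50's own z axis and vertical above 0.785 rad).
It also fails if it takes over 134 s, if anything falls off the work surface, if the arm or the gripper's body presses on something with over 40 N, if the wrist force passes 120 N, or if a joint passes its speed limit or range.

ROBOT

A 6-joint arm with a two-finger parallel gripper is mounted at the origin on the work surface. World frame = base frame: x ahead of the robot, y to its left, z up, the work surface at z = 0. Lengths are in m, angles in degrees, forces in N, time in s.
With the tool pointing down it reaches from about 0.35 to 0.85 m from the base axis. Payload 8.1 kg.
Tool frame: the origin (TCP) lies at the very end of the fingers, on their centre line; the grasp point (between the pads) lies 19 mm behind it; z points along the fingers, y is the line along which they close (so a half turn about z gives the same grasp; the last joint's range is limited). The gripper opens to 85 mm and grips with 20 to 120 N. Pads are 22 mm wide; open, the fingers measure 114 mm over their backs; the gripper's body (76 mm by 85 mm) begins 54 mm behind the grasp point. The pads swing forward as they close: fully open they stand 13 mm farther back than shut.
Start: joints at [-71.012, 7.471, 85.268, -0, 87.261, -4.893], TCP at [0.243, -0.549, 0.231] pointing down, gripper open.
Joint ranges: [-169.43, 169.43], [-51.17, 129.36], [1.28, 143.12], [-76.62, 256.62], [0, 156.53], [-152.29, 152.29]. Speed limits (degrees/s): [136.94, 136.94, 159.86, 180, 180, 180].

INTERFACE

Orientations are given as [roll, pitch, yaw] about the fixed x, y, z axes, in that order (R = Rz(yaw) Ry(pitch) Rx(roll)).
In Python, from cell import observe, capture, sign_off gives the robot as it stands.
- The arm moves only by the shell command python3 -m creep 'ROWS' [OPENING] [FORCE]. ROWS is a JSON list of rows, 1 to 5 of them, each of 6 numbers: dx, dy, dz in m, then a rotation vector rx, ry, rz in degrees; each row is the pose to reach, as a shift and turn from the pose commanded when the command began, along the tool's axes at that moment; what a row does not reach only later rows make up. A row lasts 1/12 s, in which the tool goes at most 0.0417 m and 7.16 degrees, less where a joint would pass 70% of its speed; a pose out of reach is approached as far as the arm can. OPENING is the opening from 0.0 (shut) to 1.0 (fully open), set as the command begins (- or left out keeps the last). The fingers move at their own pace and stop on an object; FORCE is the grip in N (left out, the last holds). Time passes only in rows, so rows that do not move let the fingers close. It prints the time, the measured TCP pose, the force, the opening and the grip force at its end.
- observe(): the state, without advancing time (a new reading comes with each control period).
- capture(name): name is "scene" or "side" or "wrist"; returns a dict with "color" (480x640x3 uint8, red, green, blue), "range_z" (480x640 float32, m along the optical axis (not along the pixel's ray), 0 where there is no reading), "fov_y" (degrees; the focal length in pixels is half the picture's height over the tangent of half this angle, whatever the lens; pixels are square), "cx", "cy" (the principal point, pixels), "k1" (the pictures are not rectified: a ray, as slopes to the right and down, at radius r is drawn at 1 + k1 r^2 times it, then the intrinsics apply), "R" (3x3) and "t" (3): a world point X has camera coordinates R X + t. Camera axes: x right, y down, z forward; pixel columns grow to the right and rows downward; lengths in m; the calibration is good to about 2 mm. A picture is of the moment at which its call begins.
- sign_off(): hands the job in; it is judged then, once.
The state is a dict: "time": time; "joint_positions": joint angles; "joint_velocities": joint speeds; "joint_efforts": joint torques, N m; "position": TCP position; "tcp_rot": TCP orientation; "ft_force": force on the tool from outside, world axes, zero at the start; "ft_torque": the same for the moment, N m; "opening": opening from 0.0 (shut) to 1.0 (fully open); "finger_force": force on a finger pad.
Only numpy, scipy, OpenCV 4.12 (cv2) and the standard library are available. Lean on these libraries where they do the work, as an engineer would, in place of code of your own. Each camera call takes 0.05 s, during which the arm holds its last target. There are 200 camera calls.

## Working session

There is one attempt and no reset: what is moved stays moved. The work goes in short steps, Python scripts to look and compute and a shell command to move; the robot and the scene stay as the last step left them, time stands still between calls to the robot, and variables do not carry over. Pictures are saved under pics/ and viewed, at most 14 in all, crops included, and the job is handed in when it is done.

```bash
mkdir -p pics; ls; cat > h.py <<'E'
import numpy as np, cv2, pickle, sys
from cell import observe, capture
def snap(n,f):
    c=capture(n); cv2.imwrite(f'pics/{f}.png',c['color'][:,:,::-1]); pickle.dump(c,open(f'pics/{f}.pkl','wb')); return c
def load(f): return pickle.load(open(f'pics/{f}.pkl','rb'))
def K(c):
    f=240/np.tan(np.radians(c['fov_y']/2)); return np.array([[f,0,c['cx']],[0,f,c['cy']],[0,0,1]])
def rays(c,uv):
    n=cv2.undistortPoints(np.float64(uv).reshape(-1,1,2),K(c),np.array([c['k1'],0,0,0.]))[:,0]
    # (forward model: drawn = (1+k1 r^2) * slopes)
    return np.c_[n,np.ones(len(n))]
def onplane(c,uv,z):
    R,t=np.array(c['R']),np.array(c['t']); d=rays(c,uv)@R; o=-R.T@t
    return o+d*((z-o[2])/d[:,2])[:,None]
def cloud(c):
    v,u=np.mgrid[0:480,0:640]; r=rays(c,np.c_[u.ravel(),v.ravel()]); z=c['range_z'].ravel()
    R,t=np.array(c['R']),np.array(c['t'])
    P=(r*z[:,None]-t)@R; P[z==0]=np.nan
    return P.reshape(480,640,3)
E
python3 - <<'E'
from h import *
for n in ('scene','side','wrist'):
    c=snap(n,n+'0'); R=np.array(c['R']); print(n,c['fov_y'],c['k1'],-R.T@c['t'],R[2],(c['range_z']>0).mean())
s=observe(); print(s['position'],s['tcp_rot'],s['opening'],s['time'])
E
```

```text
pics
scene 47.231349006055346 -0.07716023661134727 [ 1.03323917 -0.52064532  0.70202628] [-0.5112208   0.54583318 -0.66386703] 0.9958040364583334
side 51.6829173006398 -0.12709282522202056 [ 0.45731051 -0.6196639   0.64472201] [ 0.11805499  0.71299777 -0.69115642] 0.9959537760416667
wrist 59.78318752029968 0.009766521040762094 [ 0.31350267 -0.51601585  0.37245138] [-0.27714084 -0.12107356 -0.95317058] 0.9962239583333333
[ 0.24276339 -0.54822106  0.23046817] [-1.79915744e+02 -8.38949212e-03  2.38776999e+01] 0.9996094334566322 0.15
```

View pics/scene0.png

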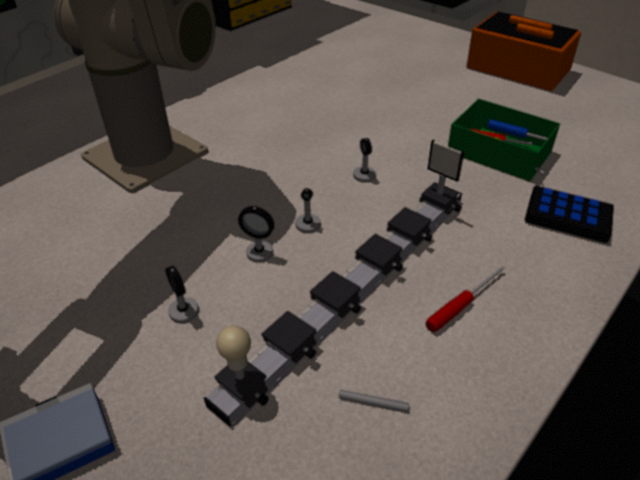

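View pics/side0.png

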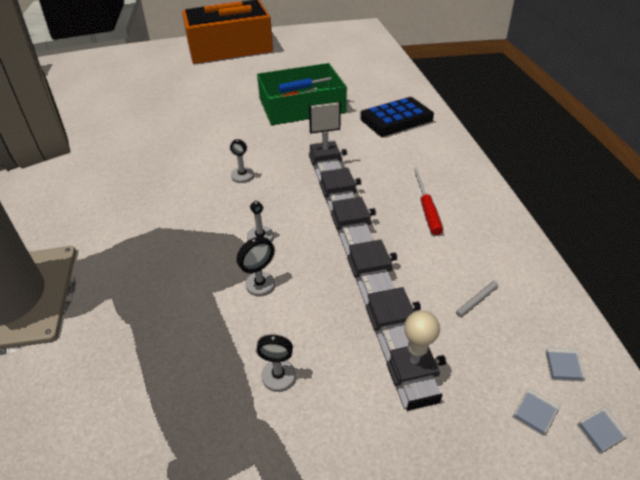

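The scene picture shows the lamp at (235,345), at the right end (smallest y), and the screen at (445,160). The mounts stand at (178,295), (257,230), which is the largest, (307,210), which is the smallest, and (365,160). The carriers lie at about (290,335), (335,293), (378,253) and (410,226). The side view agrees: mounts at (278,360), (257,265), (257,220) and (240,160), lamp at (420,330).

```bash
cat > m.py <<'E'
from h import *
def seeds(c,uvs,z): return onplane(c,uvs,z)[:,:2]
def ring(P,xy):
    d=np.linalg.norm(P[:,:2]-xy,axis=1); q=P[(d<.05)&(P[:,2]>.045)]
    if len(q)<8: return None
    m=(q.min(0)+q.max(0))/2
    hw=q[:,:2]-q[:,:2].mean(0); w,V=np.linalg.eigh(hw.T@hw); a=np.degrees(np.arctan2(V[1,1],V[0,1]))%180
    e=hw@V; return len(q),q[:,:2].mean(0).round(4),m[:2].round(4),'zmax',q[:,2].max().round(4),'plane ang',a.round(1),'ext',np.ptp(e,axis=0).round(3)
def circ(p):
    A=np.c_[2*p[:,:2],np.ones(len(p))]; s=np.linalg.lstsq(A,(p[:,:2]**2).sum(1),rcond=None)[0]
    return s[:2].round(4),np.sqrt(s[2]+s[:2]@s[:2]).round(4)
E
python3 - <<'E'
from m import *
np.set_printoptions(suppress=True)
S={'scene':([(183,308),(260,247),(308,222),(365,173)],[(410,226),(378,253),(335,293),(290,335)]),
   'side':([(279,375),(260,283),(258,236),(242,174)],[(338,181),(352,211),(370,256),(391,305)])}
for n,(ms,cs) in S.items():
    c=load(n+'0'); C=cloud(c); P=C[~np.isnan(C).any(2)]
    print(n,'table z',np.median(P[(np.abs(P[:,2])<.015)][:,2]))
    for xy in seeds(c,ms,.01):
        d=np.linalg.norm(P[:,:2]-xy,axis=1); q=P[(d<.035)&(P[:,2]>.006)&(P[:,2]<.014)]
        print('seed',xy.round(3),'foot',len(q),circ(q),((q.min(0)+q.max(0))/2)[:2].round(4),np.ptp(q,axis=0)[:2].round(3),'\n   ring',ring(P,xy))
    for uv,xy in zip(cs,seeds(c,cs,.045)):
        d=np.linalg.norm(P[:,:2]-xy,axis=1); near=(d<.055)&(P[:,2]>.04)&(P[:,2]<.05); q=P[near]
        # colour-dark contour
        r=cv2.minAreaRect(q[:,:2].astype(np.float32)*1000)
        print('carrier',xy.round(3),len(q),'z',np.median(q[:,2]).round(4),r)
E
```

```text
scene table z 0.0011490474911198493
seed [ 0.459 -0.234] foot 430 (array([ 0.4594, -0.2345]), np.float64(0.0188)) [ 0.4589 -0.2343] [0.048 0.049] 
   ring (349, array([ 0.4662, -0.2378]), array([ 0.4594, -0.237 ]), 'zmax', np.float64(0.1033), 'plane ang', np.float64(170.0), 'ext', array([0.015, 0.049]))
seed [ 0.447 -0.045] foot 327 (array([ 0.4526, -0.0524]), np.float64(0.0192)) [ 0.4521 -0.0519] [0.05 0.05] 
   ring (926, array([ 0.4542, -0.0538]), array([ 0.4541, -0.0509]), 'zmax', np.float64(0.1107), 'plane ang', np.float64(26.1), 'ext', array([0.02 , 0.066]))
seed [0.466 0.066] foot 282 (array([0.4652, 0.066 ]), np.float64(0.0192)) [0.4661 0.0662] [0.05 0.05] 
   ring (184, array([0.4663, 0.0643]), array([0.4653, 0.0668]), 'zmax', np.float64(0.0881), 'plane ang', np.float64(35.8), 'ext', array([0.019, 0.022]))
seed [0.447 0.268] foot 216 (array([0.4467, 0.2675]), np.float64(0.0194)) [0.4461 0.2685] [0.05  0.052] 
   ring (202, array([0.4477, 0.265 ]), array([0.4447, 0.2642]), 'zmax', np.float64(0.096), 'plane ang', np.float64(160.5), 'ext', array([0.015, 0.037]))
carrier [0.643 
[... 1472 characters left out ...]
ing (254, array([0.444 , 0.2633]), array([0.4441, 0.2631]), 'zmax', np.float64(0.0925), 'plane ang', np.float64(157.3), 'ext', array([0.02 , 0.035]))
carrier [0.631 0.147] 593 z 0.0443 ((634.3165893554688, 143.0240936279297), (60.27789306640625, 98.99635314941406), 2.9889512062072754)
carrier [0.637 0.053] 728 z 0.0442 ((637.0186767578125, 62.570308685302734), (60.76017761230469, 63.244754791259766), 1.496161699295044)
carrier [ 0.639 -0.066] 969 z 0.0442 ((641.3438720703125, -59.19709014892578), (60.36709213256836, 63.34175491333008), 2.395087718963623)
carrier [ 0.644 -0.173] 1206 z 0.044 ((644.5043334960938, -171.49996948242188), (61.50840377807617, 62.75408935546875), 1.9959702491760254)
```

```bash
cat > plan.py <<'E'
# usage: plan.py x y z yaw : remaining move in the tool's axes, from the measured pose
import sys; from h import *
from scipy.spatial.transform import Rotation as Ro
s=observe(); R=Ro.from_euler('xyz',s['tcp_rot'],degrees=True)
x,y,z,w=map(float,sys.argv[1:5]); T=Ro.from_euler('xyz',[180,0,w],degrees=True)
print('t',s['time'],'pos',np.round(s['position'],4),'rot',np.round(s['tcp_rot'],1),'open',round(s['opening'],3),'ft',np.round(s['ft_force'],1))
d=R.inv().apply(np.array([x,y,z])-s['position']); rv=(R.inv()*T).as_rotvec(degrees=True)
print('delta',d.round(4),rv.round(2),'rows',np.linalg.norm(d)/.0417, np.linalg.norm(rv)/7.16)
E
python3 -m creep '[[0.032,-0.02,0.003,0,0,6],[0.064,-0.04,0.006,0,0,12],[0.097,-0.06,0.009,0,0,18],[0.13,-0.08,0.012,0,0,24],[0.162,-0.1,0.015,0,0,30]]' 1.0 40
python3 -m creep '[[0.018,-0.033,0.003,0,0,1.2],[0.036,-0.067,0.006,0,0,2.4],[0.054,-0.1,0.009,0,0,3.6],[0.072,-0.134,0.012,0,0,4.8],[0.091,-0.167,0.015,0,0,6]]'
python3 -m creep '[[0,0,0,0,0,0],[0,0,0,0,0,0]]'
python3 plan.py .4588 -.2355 .069 -12
```

```text
time: 0.57
position: [0.3511, -0.3899, 0.2158]
tcp_rot: [-180.0, 0.0, -6.4]
ft_force: [0.9, 0.6, -0.4]
opening: 0.998
finger_force: 0.0
time: 0.98
position: [0.4594, -0.2334, 0.201]
tcp_rot: [-180.0, 0.0, -12.2]
ft_force: [0.4, 0.5, -0.9]
opening: 0.999
finger_force: 0.0
time: 1.15
position: [0.4595, -0.2334, 0.2008]
tcp_rot: [-180.0, 0.1, -11.9]
ft_force: [-0.5, -0.9, 0.2]
opening: 1.001
finger_force: 0.0
t 1.15 pos [ 0.4595 -0.2334  0.2008] rot [-1.80e+02  1.00e-01 -1.19e+01] open 1.001 ft [-0.5 -0.9  0.2]
delta [-1.000e-04  2.200e-03  1.318e-01] [-0.02  0.05  0.12] rows 3.161393688618977 0.018646344209129827
```

```bash

python3 -m creep '[[0,0.002,0.025,0,0,0],[0,0.002,0.052,0,0,0],[0,0.002,0.08,0,0,0],[0,0.002,0.108,0,0,0],[0,0.002,0.132,0,0,0]]'
python3 -m creep '[[0,0,0,0,0,0],[0,0,0,0,0,0],[0,0,0,0,0,0],[0,0,0,0,0,0],[0,0,0,0,0,0]]' 0.0 40
python3 -m creep '[[0,0,0,0,0,0],[0,0,0,0,0,0],[0,0,0,0,0,0],[0,0,0,0,0,0],[0,0,0,0,0,0]]'
python3 -c "
from h import *
snap('scene','scene1')"
```

```text
time: 1.57
position: [0.457, -0.2383, 0.0674]
tcp_rot: [180.0, 0.1, -12.2]
ft_force: [-0.0, -0.2, 0.2]
opening: 0.999
finger_force: 0.0
time: 1.98
position: [0.4597, -0.2384, 0.0715]
tcp_rot: [179.9, -0.2, -12.1]
ft_force: [0.9, -0.4, 0.4]
opening: 0.306
finger_force: 0.0
time: 2.4
position: [0.4597, -0.2377, 0.071]
tcp_rot: [180.0, -0.2, -12.1]
ft_force: [-0.7, 1.2, 7.1]
opening: 0.151
finger_force: 38.8
```

View pics/scene1.png

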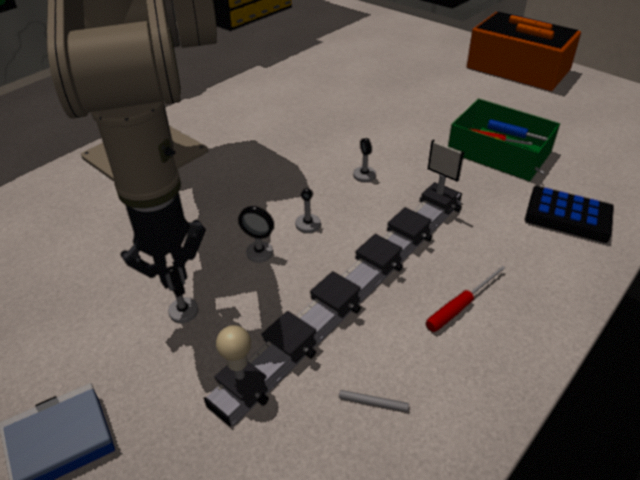

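The gripper holds mount_38 at (180,285), with its foot still flat on the bench at (182,308). I'll lift it and carry it to carrier_2.

```bash

python3 -m creep '[[0,0,-0.01,0,0,0],[0,0,-0.03,0,0,0],[0,0,-0.055,0,0,0],[0,0,-0.08,0,0,0],[0,0,-0.1,0,0,0]]' - 60
python3 -m creep '[[0,0,-0.02,0,0,0],[0,0,-0.04,0,0,0],[0,0,-0.055,0,0,0],[0,0,-0.065,0,0,0],[0,0,-0.065,0,0,0]]'
python3 plan.py .6374 .0634 .236 1.9
```

```text
time: 2.87
position: [0.4585, -0.2372, 0.1716]
tcp_rot: [180.0, -0.0, -12.1]
ft_force: [0.7, -0.9, -2.2]
opening: 0.149
finger_force: 58.3
time: 3.28
position: [0.4594, -0.2378, 0.2373]
tcp_rot: [179.9, -0.2, -12.1]
ft_force: [0.8, -0.7, -1.4]
opening: 0.147
finger_force: 58.3
t 3.2833 pos [ 0.4594 -0.2378  0.2373] rot [179.9  -0.2 -12.1] open 0.147 ft [ 0.8 -0.7 -1.4]
delta [ 0.1109 -0.3319  0.0012] [  0.12  -0.21 -14.01] rows 8.390731685209907 1.9573291189326667
```

```bash

python3 -m creep '[[0.005,-0.015,0,0,0,-2],[0.014,-0.04,0,0,0,-5],[0.023,-0.07,0,0,0,-8],[0.033,-0.1,0,0,0,-11],[0.043,-0.13,0,0,0,-14]]'
python3 plan.py .6374 .0634 .236 1.9
```

```text
time: 3.7
position: [0.5275, -0.1178, 0.2328]
tcp_rot: [-180.0, 0.1, 2.0]
ft_force: [-0.3, -1.5, -1.7]
opening: 0.149
finger_force: 58.4
t 3.7 pos [ 0.5275 -0.1178  0.2328] rot [-1.8e+02  1.0e-01  2.0e+00] open 0.149 ft [-0.3 -1.5 -1.7]
delta [ 0.1161 -0.1773 -0.0033] [-0.04  0.12  0.09] rows 5.0829815712857265 0.021497852651615055
```

```bash

python3 -m creep '[[0.014,-0.022,0,0,0,0],[0.028,-0.044,0,0,0,0],[0.042,-0.066,0,0,0,0],[0.056,-0.088,0,0,0,0],[0.07,-0.11,0,0,0,0]]'
python3 -m creep '[[0.014,-0.02,0,0,0,0],[0.026,-0.04,0,0,0,0],[0.036,-0.055,0,0,0,0],[0.042,-0.062,0,0,0,0],[0.044,-0.065,0,0,0,0]]'
python3 -m creep '[[0,0,0,0,0,0],[0,0,0,0,0,0],[0,0,0,0,0,0]]'
python3 plan.py .6374 .0634 .116 1.9
```

```text
time: 4.12
position: [0.5938, -0.0055, 0.2325]
tcp_rot: [-180.0, 0.1, 1.9]
ft_force: [0.4, 0.1, -1.3]
opening: 0.144
finger_force: 58.4
time: 4.53
position: [0.6358, 0.0607, 0.2326]
tcp_rot: [-180.0, 0.1, 2.0]
ft_force: [0.1, -1.0, -2.2]
opening: 0.151
finger_force: 58.4
time: 4.78
position: [0.6356, 0.0584, 0.2341]
tcp_rot: [180.0, 0.0, 1.8]
ft_force: [0.4, -0.7, -1.4]
opening: 0.151
finger_force: 58.4
t 4.7833 pos [0.6356 0.0584 0.2341] rot [180.    0.    1.8] open 0.151 ft [ 0.4 -0.7 -1.4]
delta [ 0.0021 -0.005   0.1181] [ 0.02  0.03 -0.08] rows 2.8350987178943607 0.012265286091249349
```

```bash

python3 -m creep '[[0.002,-0.004,0.02,0,0,0],[0.002,-0.004,0.04,0,0,0],[0.002,-0.004,0.06,0,0,0],[0.002,-0.004,0.08,0,0,0],[0.002,-0.004,0.1,0,0,0]]'
python3 -m creep '[[0,0,0.003,0,0,0],[0,0,0.006,0,0,0],[0,0,0.009,0,0,0],[0,0,0.009,0,0,0],[0,0,0.009,0,0,0]]'
python3 plan.py .6374 .0634 .116 1.9
python3 -c "
from h import *
c=snap('side','side1'); im=c['color'][120:320,230:430,::-1]; cv2.imwrite('pics/s1c.png',cv2.resize(im,None,fx=3,fy=3))"
```

```text
time: 5.2
position: [0.6376, 0.0625, 0.1337]
tcp_rot: [180.0, -0.0, 1.8]
ft_force: [0.3, 0.2, -1.5]
opening: 0.15
finger_force: 58.4
time: 5.62
position: [0.6387, 0.0634, 0.1269]
tcp_rot: [-180.0, -0.1, 1.9]
ft_force: [-0.2, -0.8, -2.1]
opening: 0.147
finger_force: 58.4
t 5.6167 pos [0.6387 0.0634 0.1269] rot [-1.8e+02 -1.0e-01  1.9e+00] open 0.147 ft [-0.2 -0.8 -2.1]
delta [-0.0013 -0.      0.0109] [-0.   -0.13 -0.03] rows 0.263381069070444 0.01855692823489388
```

View pics/s1c.png

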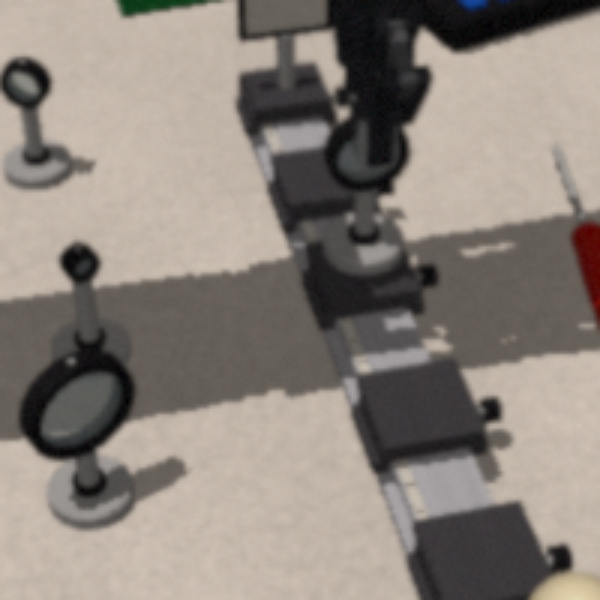

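Mount_38 hangs upright at crop (365,190), about 1 cm above carrier_2 at (365,270). I'll lower it until it touches.

```bash

python3 -m creep '[[0,0,0.002,0,0,0],[0,0,0.004,0,0,0],[0,0,0.006,0,0,0],[0,0,0.008,0,0,0],[0,0,0.008,0,0,0]]'
python3 -m creep '[[0,0,0.0005,0,0,0],[0,0,0.001,0,0,0],[0,0,0.0015,0,0,0],[0,0,0.002,0,0,0],[0,0,0.002,0,0,0]]'
```

```text
time: 6.08
position: [0.6374, 0.0636, 0.1165]
tcp_rot: [-180.0, 0.1, 1.9]
ft_force: [-0.6, -0.4, -3.1]
opening: 0.149
finger_force: 58.4
time: 6.5
position: [0.6384, 0.0638, 0.1163]
tcp_rot: [-180.0, -0.1, 1.9]
ft_force: [-1.4, 0.9, 3.3]
opening: 0.144
finger_force: 59.1
```

```bash

python3 -m creep '[[0,0,0.0005,0,0,0],[0,0,0.0005,0,0,0]]'
python3 -m creep '[[0,0,0,0,0,0],[0,0,0,0,0,0],[0,0,0,0,0,0],[0,0,0,0,0,0],[0,0,0,0,0,0]]' 1.0
python3 -m creep '[[0,0,0,0,0,0],[0,0,0,0,0,0],[0,0,0,0,0,0],[0,0,0,0,0,0],[0,0,-0.005,0,0,0]]'
python3 -m creep '[[0,0,-0.015,0,0,0],[0,0,-0.035,0,0,0],[0,0,-0.06,0,0,0],[0,0,-0.085,0,0,0],[0,0,-0.1,0,0,0]]'
python3 plan.py .4515 -.0532 .236 24
```

```text
time: 6.67
position: [0.6386, 0.0638, 0.1162]
tcp_rot: [-180.0, -0.1, 1.9]
ft_force: [-1.7, 1.7, 7.2]
opening: 0.147
finger_force: 59.4
time: 7.08
position: [0.6377, 0.0635, 0.1145]
tcp_rot: [180.0, 0.0, 1.9]
ft_force: [0.5, -0.3, -0.9]
opening: 0.849
finger_force: 0.0
time: 7.5
position: [0.637, 0.0636, 0.1187]
tcp_rot: [180.0, 0.1, 1.9]
ft_force: [-0.4, -0.8, 0.5]
opening: 1.0
finger_force: 0.0
time: 7.92
position: [0.6389, 0.0636, 0.2237]
tcp_rot: [180.0, -0.2, 1.9]
ft_force: [0.1, 0.2, 0.4]
opening: 1.005
finger_force: 0.0
t 7.9167 pos [0.6389 0.0636 0.2237] rot [180.   -0.2   1.9] open 1.005 ft [0.1 0.2 0.4]
delta [-0.191   0.1106 -0.013 ] [  0.04  -0.21 -22.12] rows 5.302932445996427 3.089179051985037
```

```bash

python3 -m creep '[[-0.025,0.015,0,0,0,-4.4],[-0.055,0.032,0,0,0,-8.8],[-0.085,0.05,0,0,0,-13.2],[-0.115,0.067,0,0,0,-17.7],[-0.145,0.084,0,0,0,-22.1]]'
python3 plan.py .4515 -.0532 .21 24
```

```text
time: 8.33
position: [0.4943, -0.0257, 0.2201]
tcp_rot: [180.0, -0.0, 24.2]
ft_force: [-0.8, -0.6, 0.6]
opening: 0.996
finger_force: 0.0
t 8.3333 pos [ 0.4943 -0.0257  0.2201] rot [180.   -0.   24.2] open 0.996 ft [-0.8 -0.6  0.6]
delta [-0.0504  0.0075  0.0101] [ 0.02 -0.02  0.23] rows 1.2444985425809987 0.031918429455517136
```

```bash

python3 -m creep '[[-0.02,0.003,0,0,0,0],[-0.04,0.006,0,0,0,0],[-0.05,0.0075,0,0,0,0],[-0.05,0.0075,0.01,0,0,0],[-0.05,0.0075,0.03,0,0,0]]'
python3 -m creep '[[0,0,0.025,0,0,0],[0,0,0.05,0,0,0],[0,0,0.075,0,0,0],[0,0,0.095,0,0,0],[0,0,0.112,0,0,0]]'
python3 plan.py .4515 -.0532 .077 24
```

```text
time: 8.75
position: [0.4552, -0.0528, 0.1923]
tcp_rot: [179.8, -0.3, 23.9]
ft_force: [0.7, 0.1, 0.1]
opening: 1.002
finger_force: 0.0
time: 9.17
position: [0.4527, -0.0515, 0.0753]
tcp_rot: [-179.9, 0.1, 24.0]
ft_force: [0.2, -0.1, 0.4]
opening: 0.998
finger_force: 0.0
t 9.1667 pos [ 0.4527 -0.0515  0.0753] rot [-1.799e+02  1.000e-01  2.400e+01] open 0.998 ft [ 0.2 -0.1  0.4]
delta [-0.0018  0.0011 -0.0017] [-0.08  0.07 -0.  ] rows 0.06413005355707684 0.01448327946825318
```

```bash

python3 -m creep '[[-0.001,0.001,0,0,0,0],[-0.001,0.001,0,0,0,0],[-0.001,0.001,0,0,0,0],[-0.001,0.001,0,0,0,0],[-0.001,0.001,0,0,0,0]]' 0.0 40
python3 -m creep '[[0,0,0,0,0,0],[0,0,0,0,0,0],[0,0,0,0,0,0],[0,0,0,0,0,0],[0,0,0,0,0,0]]'
python3 -m creep '[[0,0,0,0,0,0],[0,0,0,0,0,0],[0,0,0,0,0,0],[0,0,0,0,0,0]]' - 60
python3 -m creep '[[0,0,-0.01,0,0,0],[0,0,-0.03,0,0,0],[0,0,-0.055,0,0,0],[0,0,-0.08,0,0,0],[0,0,-0.1,0,0,0]]'
python3 -m creep '[[0,0,-0.02,0,0,0],[0,0,-0.04,0,0,0],[0,0,-0.055,0,0,0],[0,0,-0.07,0,0,0],[0,0,-0.07,0,0,0]]'
python3 plan.py .6339 .16 .246 1.9
```

```text
time: 9.58
position: [0.4538, -0.0538, 0.0793]
tcp_rot: [179.9, -0.1, 24.0]
ft_force: [-0.5, 0.3, -0.8]
opening: 0.303
finger_force: 0.0
time: 10.0
position: [0.4535, -0.0536, 0.079]
tcp_rot: [180.0, -0.1, 24.0]
ft_force: [-0.8, 2.0, 6.1]
opening: 0.159
finger_force: 39.1
time: 10.33
position: [0.4535, -0.0536, 0.079]
tcp_rot: [179.9, -0.1, 24.0]
ft_force: [-0.6, 2.6, 6.4]
opening: 0.151
finger_force: 58.2
time: 10.75
position: [0.4524, -0.0538, 0.1798]
tcp_rot: [180.0, -0.0, 24.0]
ft_force: [0.1, -0.6, -3.0]
opening: 0.147
finger_force: 58.7
time: 11.17
position: [0.4537, -0.054, 0.2515]
tcp_rot: [179.8, -0.2, 24.0]
ft_force: [0.4, -0.6, -2.3]
opening: 0.147
finger_force: 58.8
t 11.1667 pos [ 0.4537 -0.054   0.2515] rot [179.8  -0.2  24. ] open 0.147 ft [ 0.4 -0.6 -2.3]
delta [ 0.2516 -0.1224  0.0061] [ 0.14 -0.25 22.08] rows 6.710757777771038 3.0835188670085034
```

```bash

python3 -m creep '[[0.012,-0.006,0,0,0,3],[0.03,-0.015,0,0,0,8],[0.05,-0.024,0,0,0,13],[0.075,-0.036,0,0,0,18],[0.1,-0.049,0,0,0,22]]'
python3 plan.py .6339 .16 .246 1.9
```

```text
time: 11.58
position: [0.5239, 0.0323, 0.2466]
tcp_rot: [180.0, 0.1, 1.7]
ft_force: [0.4, -0.7, -3.3]
opening: 0.15
finger_force: 58.7
t 11.5833 pos [0.5239 0.0323 0.2466] rot [1.8e+02 1.0e-01 1.7e+00] open 0.15 ft [ 0.4 -0.7 -3.3]
delta [ 0.1136 -0.1245  0.0004] [ 0.01  0.09 -0.24] rows 4.041941238364216 0.036267260979207114
```

```bash

python3 -m creep '[[0.015,-0.017,0,0,0,0],[0.03,-0.034,0,0,0,0],[0.045,-0.05,0,0,0,0],[0.06,-0.067,0,0,0,0],[0.075,-0.083,0,0,0,0]]'
python3 -m creep '[[0.015,-0.017,0,0,0,0],[0.027,-0.03,0,0,0,0],[0.036,-0.039,0,0,0,0],[0.037,-0.041,0,0,0,0],[0.037,-0.041,0,0,0,0]]'
python3 plan.py .6339 .16 .1245 1.9
```

```text
time: 12.0
position: [0.5959, 0.1182, 0.2462]
tcp_rot: [180.0, 0.1, 2.0]
ft_force: [0.6, -0.3, -3.2]
opening: 0.15
finger_force: 58.7
time: 12.42
position: [0.6311, 0.1599, 0.2461]
tcp_rot: [180.0, 0.1, 2.0]
ft_force: [-0.6, -0.2, -3.2]
opening: 0.148
finger_force: 58.7
t 12.4167 pos [0.6311 0.1599 0.2461] rot [1.8e+02 1.0e-01 2.0e+00] open 0.148 ft [-0.6 -0.2 -3.2]
delta [ 0.0032 -0.      0.1216] [0.03 0.15 0.13] rows 2.917849887320031 0.02753874510957366
```

```bash

python3 -m creep '[[0.002,0,0.02,0,0,0],[0.003,0,0.04,0,0,0],[0.003,0,0.06,0,0,0],[0.003,0,0.08,0,0,0],[0.003,0,0.1,0,0,0]]'
python3 -m creep '[[0,0,0.005,0,0,0],[0,0,0.009,0,0,0],[0,0,0.012,0,0,0],[0,0,0.014,0,0,0],[0,0,0.014,0,0,0]]'
python3 plan.py .6349 .16 .1245 1.9
```

```text
time: 12.83
position: [0.6337, 0.1585, 0.1465]
tcp_rot: [180.0, 0.1, 1.9]
ft_force: [0.0, -0.6, -3.5]
opening: 0.151
finger_force: 58.7
time: 13.25
position: [0.6352, 0.1596, 0.1349]
tcp_rot: [-180.0, -0.1, 2.0]
ft_force: [0.1, 0.1, -3.8]
opening: 0.151
finger_force: 58.7
t 13.25 pos [0.6352 0.1596 0.1349] rot [-1.8e+02 -1.0e-01  2.0e+00] open 0.151 ft [ 0.1  0.1 -3.8]
delta [-0.0003 -0.0004  0.0104] [-0.01 -0.09  0.07] rows 0.2488049015517583 0.016506737967193905
```

```bash

python3 -m creep '[[0,0,0.002,0,0,0],[0,0,0.004,0,0,0],[0,0,0.006,0,0,0],[0,0,0.008,0,0,0],[0,0,0.008,0,0,0]]'
python3 -m creep '[[0,0,0.0005,0,0,0],[0,0,0.001,0,0,0],[0,0,0.0015,0,0,0],[0,0,0.002,0,0,0],[0,0,0.002,0,0,0]]'
```

```text
time: 13.67
position: [0.6343, 0.1597, 0.1251]
tcp_rot: [180.0, 0.0, 2.0]
ft_force: [0.4, -0.7, -3.1]
opening: 0.153
finger_force: 58.7
time: 14.08
position: [0.6349, 0.1598, 0.1242]
tcp_rot: [-180.0, -0.0, 2.0]
ft_force: [0.1, -0.0, -1.3]
opening: 0.154
finger_force: 58.9
```

```bash

python3 -m creep '[[0,0,0.0005,0,0,0],[0,0,0.001,0,0,0],[0,0,0.001,0,0,0]]'
python3 -m creep '[[0,0,0,0,0,0],[0,0,0,0,0,0],[0,0,0,0,0,0],[0,0,0,0,0,0],[0,0,0,0,0,0]]' 1.0
python3 -m creep '[[0,0,0,0,0,0],[0,0,0,0,0,0],[0,0,0,0,0,0],[0,0,0,0,0,0],[0,0,-0.005,0,0,0]]'
python3 -m creep '[[0,0,-0.015,0,0,0],[0,0,-0.035,0,0,0],[0,0,-0.06,0,0,0],[0,0,-0.085,0,0,0],[0,0,-0.1,0,0,0]]'
python3 plan.py .4455 .266 .226 -21
python3 - <<'E'
from m import *
np.set_printoptions(suppress=True)
for n in ('scene','side'):
    c=snap(n,n+'2'); C=cloud(c); P=C[~np.isnan(C).any(2)]; print(n)
    for xy in [(.634,.16),(.6374,.0634)]:
        xy=np.array(xy); d=np.linalg.norm(P[:,:2]-xy,axis=1); q=P[(d<.04)&(P[:,2]>.051)&(P[:,2]<.06)]
        print(len(q),circ(q)); g=P[(d<.04)&(P[:,2]>.12)&(P[:,2]<.16)]; r=cv2.minAreaRect(g[:,:2].astype(np.float32)*1000); print(r)
E
```

```text
time: 14.33
position: [0.6353, 0.16, 0.1241]
tcp_rot: [-180.0, -0.1, 2.0]
ft_force: [-1.2, 0.8, 4.5]
opening: 0.147
finger_force: 59.7
time: 14.75
position: [0.6345, 0.1596, 0.1225]
tcp_rot: [180.0, 0.0, 2.0]
ft_force: [-0.5, 0.2, 0.2]
opening: 0.848
finger_force: 0.0
time: 15.17
position: [0.6339, 0.1595, 0.1267]
tcp_rot: [180.0, 0.1, 2.0]
ft_force: [0.6, -0.0, -0.0]
opening: 1.001
finger_force: 0.0
time: 15.58
position: [0.6356, 0.1599, 0.2318]
tcp_rot: [-180.0, -0.2, 2.0]
ft_force: [1.0, 0.1, 0.0]
opening: 0.997
finger_force: 0.0
t 15.5833 pos [0.6356 0.1599 0.2318] rot [-180.    -0.2    2. ] open 0.997 ft [1.  0.1 0. ]
delta [-0.1863 -0.1126  0.0051] [-0.08 -0.21 22.98] rows 5.222764728377522 3.2098796859671186
scene
316 (array([0.6336, 0.1604]), np.float64(0.019))
((632.6759033203125, 161.00387573242188), (66.67027282714844, 18.363191604614258), 3.5558393001556396)
378 (array([0.6376, 0.0656]), np.float64(0.019))
((637.3525390625, 66.12249755859375), (48.99749755859375, 17.21867561340332), 1.5363813638687134)
side
127 (array([0.6264, 0.1604]), np.float64(0.0154))
((632.6649780273438, 160.79592895507812), (64.3216323852539, 17.621707916259766), 3.9470055103302)
325 (array([0.636 , 0.0644]), np.float64(0.0185))
((636.1167602539062, 65.89436340332031), (48.93008041381836, 17.403860092163086), 1.531777024269104)
```

View pics/side2.png

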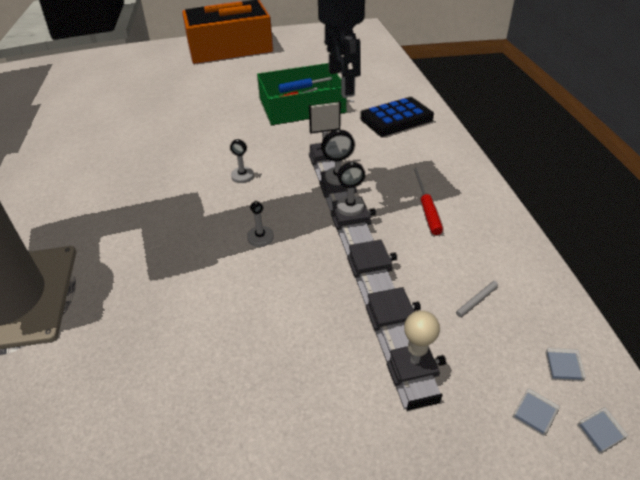

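Mounts 50 (338,150) and 38 (350,185) stand upright on carriers 1 and 2, within about 2 mm of centre. Mount_25 at (240,160) is next.

```bash

python3 -m creep '[[-0.025,-0.015,0,0,0,4.5],[-0.055,-0.033,0,0,0,9],[-0.085,-0.052,0,0,0,14],[-0.115,-0.07,0,0,0,18.5],[-0.145,-0.088,0,0,0,23]]'
python3 -m creep '[[0,0,0,0,0,0],[0,0,0,0,0,0]]'
python3 plan.py .4452 .2665 .062 -21
python3 - <<'E'
from m import *
print(np.round(observe()['joint_positions'],1))
E
```

```text
time: 16.1
position: [0.4847, 0.2429, 0.2264]
tcp_rot: [179.9, 0.1, -21.3]
ft_force: [0.2, 0.5, -0.3]
opening: 1.001
finger_force: 0.0
time: 16.27
position: [0.4849, 0.2434, 0.2269]
tcp_rot: [180.0, 0.0, -20.9]
ft_force: [0.5, -1.0, 0.6]
opening: 1.0
finger_force: 0.0
t 16.2667 pos [0.4849 0.2434 0.2269] rot [180.    0.  -20.9] open 1.0 ft [ 0.5 -1.   0.6]
delta [-0.0452 -0.0076  0.1649] [0.04 0.05 0.14] rows 4.105494232036633 0.021195021459381614
[ 21.2  -1.2  94.8   0.   86.6 132.1]
```

```bash

python3 -m creep '[[-0.015,-0.003,0,0,0,0],[-0.03,-0.005,0,0,0,0],[-0.045,-0.0076,0,0,0,0],[-0.045,-0.0076,0.02,0,0,0],[-0.045,-0.0076,0.05,0,0,0]]'
python3 -m creep '[[0,0,0.03,0,0,0],[0,0,0.06,0,0,0],[0,0,0.085,0,0,0],[0,0,0.105,0,0,0],[0,0,0.114,0,0,0]]'
python3 -m creep '[[0,0,0,0,0,0]]'
python3 plan.py .4452 .2665 .062 -21
```

```text
time: 16.68
position: [0.4487, 0.2678, 0.1809]
tcp_rot: [-179.7, -0.3, -20.9]
ft_force: [1.0, -0.0, -0.7]
opening: 0.999
finger_force: 0.0
time: 17.1
position: [0.4447, 0.2651, 0.0602]
tcp_rot: [179.8, 0.2, -21.0]
ft_force: [-0.5, 0.1, 0.3]
opening: 0.999
finger_force: 0.0
time: 17.18
position: [0.4451, 0.2652, 0.0612]
tcp_rot: [179.8, 0.2, -21.0]
ft_force: [-0.2, -0.6, -0.5]
opening: 1.0
finger_force: 0.0
t 17.1833 pos [0.4451 0.2652 0.0612] rot [179.8   0.2 -21. ] open 1.0 ft [-0.2 -0.6 -0.5]
delta [-0.0004 -0.0013 -0.0008] [ 0.2   0.2  -0.01] rows 0.03739493305822073 0.03950720182464734
```

```bash

python3 -m creep '[[0,0,0,0,0,0],[0,0,0,0,0,0],[0,0,0,0,0,0],[0,0,0,0,0,0],[0,0,0,0,0,0]]' 0.0 40
python3 -m creep '[[0,0,0,0,0,0],[0,0,0,0,0,0],[0,0,0,0,0,0],[0,0,0,0,0,0],[0,0,0,0,0,0]]'
python3 -m creep '[[0,0,0,0,0,0],[0,0,0,0,0,0],[0,0,0,0,0,0],[0,0,0,0,0,0]]' - 60
python3 -m creep '[[0,0,-0.01,0,0,0],[0,0,-0.03,0,0,0],[0,0,-0.055,0,0,0],[0,0,-0.08,0,0,0],[0,0,-0.1,0,0,0]]'
python3 -m creep '[[0,0,-0.02,0,0,0],[0,0,-0.04,0,0,0],[0,0,-0.055,0,0,0],[0,0,-0.07,0,0,0],[0,0,-0.07,0,0,0]]'
python3 plan.py .6416 -.0587 .23 1.9
```

```text
time: 17.6
position: [0.4481, 0.2662, 0.065]
tcp_rot: [-179.9, -0.1, -21.0]
ft_force: [1.0, -0.5, 0.1]
opening: 0.3
finger_force: 0.0
time: 18.02
position: [0.4479, 0.2663, 0.0646]
tcp_rot: [-179.9, -0.0, -21.0]
ft_force: [-1.0, 1.2, 6.1]
opening: 0.155
finger_force: 39.2
time: 18.35
position: [0.4479, 0.2663, 0.0646]
tcp_rot: [-179.9, -0.0, -21.0]
ft_force: [-1.3, 1.0, 6.0]
opening: 0.147
finger_force: 58.3
time: 18.77
position: [0.4473, 0.2657, 0.1657]
tcp_rot: [180.0, -0.0, -21.0]
ft_force: [1.6, 0.0, -1.2]
opening: 0.15
finger_force: 58.5
time: 19.18
position: [0.4487, 0.2663, 0.2375]
tcp_rot: [-179.8, -0.2, -21.0]
ft_force: [1.0, 0.4, -2.0]
opening: 0.15
finger_force: 58.6
t 19.1833 pos [0.4487 0.2663 0.2375] rot [-179.8   -0.2  -21. ] open 0.15 ft [ 1.   0.4 -2. ]
delta [0.2967 0.2342 0.0078] [ -0.15  -0.24 -22.92] rows 9.06574453375714 3.201923924586684
```

```bash

python3 -m creep '[[0.012,0.01,0,0,0,-3],[0.03,0.024,0,0,0,-8],[0.05,0.04,0,0,0,-13],[0.075,0.059,0,0,0,-18],[0.1,0.079,0,0,0,-23]]'
python3 plan.py .6436 -.0587 .236 1.9
```

```text
time: 19.6
position: [0.5121, 0.1553, 0.2325]
tcp_rot: [180.0, 0.1, 2.3]
ft_force: [-0.2, -0.2, -1.8]
opening: 0.148
finger_force: 58.6
t 19.6 pos [0.5121 0.1553 0.2325] rot [1.8e+02 1.0e-01 2.3e+00] open 0.148 ft [-0.2 -0.2 -1.8]
delta [ 0.1228  0.2191 -0.0036] [0.02 0.09 0.39] rows 6.023067461857223 0.05638981484929131
```

```bash

python3 -m creep '[[0.015,0.027,-0.001,0,0,0],[0.03,0.054,-0.002,0,0,0],[0.045,0.08,-0.003,0,0,0],[0.06,0.107,-0.003,0,0,0],[0.075,0.134,-0.003,0,0,0]]'
python3 -m creep '[[0.014,0.026,0,0,0,0],[0.027,0.05,0,0,0,0],[0.038,0.07,0,0,0,0],[0.045,0.082,0,0,0,0],[0.047,0.085,0,0,0,0]]'
python3 -m creep '[[0,0,0,0,0,0],[0,0,0,0,0,0]]'
python3 plan.py .6436 -.0587 .1096 1.9
```

```text
time: 20.02
position: [0.5919, 0.0234, 0.2354]
tcp_rot: [-180.0, 0.1, 2.0]
ft_force: [0.9, 0.4, -1.9]
opening: 0.145
finger_force: 58.6
time: 20.43
position: [0.6419, -0.0609, 0.2348]
tcp_rot: [180.0, 0.1, 1.8]
ft_force: [0.3, 0.6, -2.6]
opening: 0.15
finger_force: 58.6
time: 20.6
position: [0.6412, -0.0578, 0.2358]
tcp_rot: [-180.0, 0.1, 2.0]
ft_force: [0.1, 0.6, -1.2]
opening: 0.149
finger_force: 58.6
t 20.6 pos [ 0.6412 -0.0578  0.2358] rot [-1.8e+02  1.0e-01  2.0e+00] open 0.149 ft [ 0.1  0.6 -1.2]
delta [0.0026 0.001  0.1261] [-0.04  0.1   0.08] rows 3.025807835504982 0.018832045409239436
```

```bash

python3 -m creep '[[0.002,0.001,0.02,0,0,0],[0.002,0.001,0.04,0,0,0],[0.002,0.001,0.06,0,0,0],[0.002,0.001,0.08,0,0,0],[0.002,0.001,0.1,0,0,0]]'
python3 -m creep '[[0,0,0.005,0,0,0],[0,0,0.01,0,0,0],[0,0,0.014,0,0,0],[0,0,0.017,0,0,0],[0,0,0.017,0,0,0]]'
python3 plan.py .6436 -.0587 .1096 1.9
```

```text
time: 21.02
position: [0.6433, -0.0577, 0.136]
tcp_rot: [-180.0, 0.0, 2.1]
ft_force: [0.6, 0.2, -2.7]
opening: 0.148
finger_force: 58.7
time: 21.43
position: [0.6443, -0.0592, 0.1204]
tcp_rot: [180.0, -0.1, 2.0]
ft_force: [0.3, 0.0, -2.1]
opening: 0.152
finger_force: 58.6
t 21.4333 pos [ 0.6443 -0.0592  0.1204] rot [ 1.8e+02 -1.0e-01  2.0e+00] open 0.152 ft [ 0.3  0.  -2.1]
delta [-0.0007 -0.0005  0.0108] [ 0.01 -0.05  0.09] rows 0.2595830008166196 0.015157115256294481
```

```bash

python3 -m creep '[[0,0,0.002,0,0,0],[0,0,0.004,0,0,0],[0,0,0.006,0,0,0],[0,0,0.008,0,0,0],[0,0,0.0085,0,0,0]]'
python3 -m creep '[[0,0,0.0005,0,0,0],[0,0,0.001,0,0,0],[0,0,0.0015,0,0,0],[0,0,0.002,0,0,0],[0,0,0.002,0,0,0]]'
```

```text
time: 21.85
position: [0.6437, -0.0594, 0.1109]
tcp_rot: [-180.0, 0.0, 2.0]
ft_force: [-0.5, 0.2, -1.8]
opening: 0.148
finger_force: 58.6
time: 22.27
position: [0.6441, -0.0593, 0.1097]
tcp_rot: [180.0, -0.0, 2.0]
ft_force: [-0.3, 1.1, 0.7]
opening: 0.149
finger_force: 59.0
```

```bash

python3 -m creep '[[0,0,0.0005,0,0,0],[0,0,0.0007,0,0,0]]'
python3 -m creep '[[0,0,0,0,0,0],[0,0,0,0,0,0],[0,0,0,0,0,0],[0,0,0,0,0,0],[0,0,0,0,0,0]]' 1.0
python3 -m creep '[[0,0,0,0,0,0],[0,0,0,0,0,0],[0,0,0,0,0,0],[0,0,0,0,0,0],[0,0,-0.005,0,0,0]]'
python3 -m creep '[[0,0,-0.015,0,0,0],[0,0,-0.035,0,0,0],[0,0,-0.06,0,0,0],[0,0,-0.085,0,0,0],[0,0,-0.11,0,0,0]]'
python3 plan.py .4645 .0665 .22 20
python3 - <<'E'
from m import *
np.set_printoptions(suppress=True)
for n in ('scene','side'):
    c=snap(n,n+'3'); C=cloud(c); P=C[~np.isnan(C).any(2)]
    xy=np.array((.4645,.0665)); d=np.linalg.norm(P[:,:2]-xy,axis=1); q=P[(d<.03)&(P[:,2]>.006)&(P[:,2]<.014)]
    print(n,circ(q))
    # ring surface normals: local plane fit of points in ring, by horizontal normal direction
    g=P[(d<.03)&(P[:,2]>.064)&(P[:,2]<.085)]
    m=g.mean(0); w,V=np.linalg.eigh(np.cov((g-m).T)); nrm=V[:,0]; print(len(g),m.round(4),'normal',nrm.round(2),'plane ang',(np.degrees(np.arctan2(nrm[1],nrm[0]))-90)%180, np.sqrt(w).round(4))
    best=[]
    for a in range(0,180,3):
        u=np.array([np.cos(np.radians(a)),np.sin(np.radians(a))]); p=(g[:,:2]@u); lo=np.sort(p); best.append((np.max([((p>x)&(p<x+.003)).sum() for x in lo[::4]]),(a-90)%180))
    print(sorted(best)[-6:])
E
```

```text
time: 22.43
position: [0.6443, -0.0593, 0.1096]
tcp_rot: [180.0, -0.1, 2.0]
ft_force: [-2.3, 0.8, 6.3]
opening: 0.15
finger_force: 59.7
time: 22.85
position: [0.6439, -0.0593, 0.1084]
tcp_rot: [-180.0, 0.0, 2.0]
ft_force: [-0.0, -0.3, -1.0]
opening: 0.848
finger_force: 0.0
time: 23.27
position: [0.6431, -0.0592, 0.1125]
tcp_rot: [-180.0, 0.1, 2.0]
ft_force: [-1.0, -0.4, -0.7]
opening: 1.002
finger_force: 0.0
time: 23.68
position: [0.6437, -0.0593, 0.225]
tcp_rot: [-180.0, 0.0, 2.0]
ft_force: [0.3, -0.1, 0.3]
opening: 0.996
finger_force: 0.0
t 23.6833 pos [ 0.6437 -0.0593  0.225 ] rot [-180.    0.    2.] open 0.996 ft [ 0.3 -0.1  0.3]
delta [-0.1748 -0.1319  0.0051] [ -0.     0.   -18.02] rows 5.252734436067083 2.5165107942793092
scene (array([0.4651, 0.0658]), np.float64(0.0192))
37 [0.4618 0.0605 0.0734] normal [-0.21  0.97  0.15] plane ang 12.362892010017674 [0.0023 0.0026 0.0048]
[(np.int64(18), 18), (np.int64(18), 21), (np.int64(18), 24), (np.int64(18), 57), (np.int64(18), 63), (np.int64(19), 60)]
side (array([0.4633, 0.0647]), np.float64(0.0188))
131 [0.4632 0.0629 0.077 ] normal [-0.26  0.91 -0.33] plane ang 15.962558857930631 [0.0037 0.0058 0.0065]
[(np.int64(48), 15), (np.int64(48), 30), (np.int64(51), 18), (np.int64(53), 27), (np.int64(54), 21), (np.int64(54), 24)]
```

```bash

python3 -m creep '[[-0.03,-0.022,0,0,0,-4],[-0.06,-0.045,0,0,0,-8],[-0.09,-0.067,0,0,0,-12],[-0.12,-0.09,0,0,0,-16],[-0.15,-0.112,0,0,0,-18]]'
python3 -m creep '[[0,0,0,0,0,0],[0,0,0,0,0,0],[0,0,0,0,0,0]]'
python3 plan.py .4645 .066 .22 20
python3 - <<'E'
from m import *
c=snap('wrist','w1')
P=cloud(c); print(onplane(c,[(320,240),(320,400),(320,100)],.08))
E
```

```text
time: 24.2
position: [0.4884, 0.0482, 0.2229]
tcp_rot: [-180.0, 0.0, 20.2]
ft_force: [0.3, 0.5, 0.0]
opening: 1.001
finger_force: 0.0
time: 24.45
position: [0.4905, 0.0473, 0.224]
tcp_rot: [180.0, -0.1, 20.0]
ft_force: [0.3, -0.6, 0.3]
opening: 1.0
finger_force: 0.0
t 24.45 pos [0.4905 0.0473 0.224 ] rot [ 1.8e+02 -1.0e-01  2.0e+01] open 1.0 ft [ 0.3 -0.6  0.3]
delta [-0.0181 -0.0264  0.0039] [ 0.04 -0.06 -0.02] rows 0.7739217934061936 0.01073903492072711
[[0.48030066 0.05143207 0.08      ]
 [0.35249224 0.00595845 0.08      ]
 [0.5692919  0.08308013 0.08      ]]
```

View pics/w1.png

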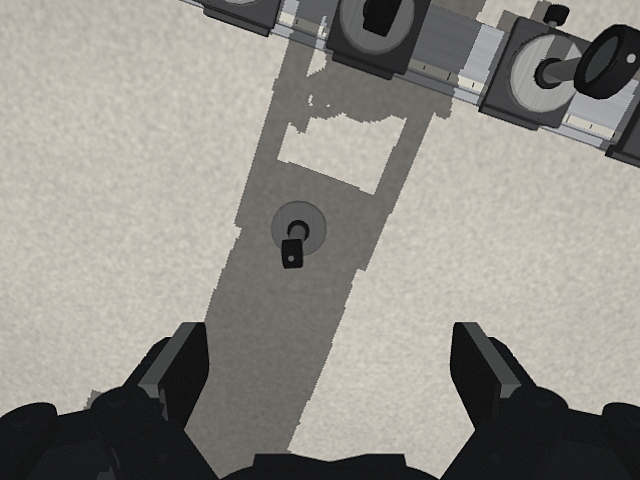

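The wrist picture shows mount_13's ring edge-on at (291,254), on its foot at (298,229). The ring's plane lies within a few degrees of the gripper's present yaw. Mount_25 stands at (378,15) on carrier_3.

```bash

python3 - <<'E'
from m import *
c=load('w1'); C=cloud(c)
w=(slice(180,300),slice(240,350))
z=C[w][...,2]; m=(z>.06).astype(np.uint8)
v,u=np.nonzero(m); uv=np.c_[u+240,v+180]
print(len(u),np.nanmax(z)); p=onplane(c,uv,.08)[:,:2]; print(cv2.minAreaRect((p*1000).astype(np.float32)))
t=C[w][z>.08][:,:2]; print(t.mean(0),cv2.minAreaRect((t*1000).astype(np.float32)),len(t))
# side edges: row-wise mid of the mask
rows=[(np.mean(u[v==k])+240,k+180) for k in np.unique(v)[4:-4]]
q=onplane(c,rows,.08)[:,:2]; f=cv2.fitLine(q.astype(np.float32),cv2.DIST_HUBER,0,.001,.001).ravel(); print('ang',np.degrees(np.arctan2(f[1],f[0]))%180)
f=C[w][(z>.006)&(z<.014)]; print('foot',circ(f),((f.min(0)+f.max(0))/2).round(4))
E
python3 plan.py .4645 .066 .055 20
```

```text
603 0.08739159971311214
((463.78082275390625, 66.75707244873047), (22.101259231567383, 15.341923713684082), 19.928810119628906)
[0.46352191 0.06701103] ((462.50030517578125, 66.65926361083984), (19.373788833618164, 13.949004173278809), 22.904386520385742) 473
ang 20.305155
foot (array([0.4628, 0.0666]), np.float64(0.0188)) [0.4636 0.0666 0.01  ]
t 24.5 pos [0.4909 0.047  0.224 ] rot [ 1.80e+02 -1.00e-01  1.99e+01] open 1.001 ft [ 0.7 -0.1 -0.5]
delta [-0.0185 -0.027   0.1689] [ 0.04 -0.05 -0.05] rows 4.1263556736648495 0.011686310948728351
```

```bash

python3 -m creep '[[-0.009,-0.014,0,0,0,0],[-0.0186,-0.0274,0,0,0,0],[-0.0186,-0.0274,0.01,0,0,0],[-0.0186,-0.0274,0.03,0,0,0],[-0.0186,-0.0274,0.06,0,0,0]]'
python3 -m creep '[[0,0,0.03,0,0,0],[0,0,0.06,0,0,0],[0,0,0.085,0,0,0],[0,0,0.1,0,0,0],[0,0,0.107,0,0,0]]'
python3 -m creep '[[0,0,0,0,0,0]]'
python3 plan.py .464 .0664 .055 20
```

```text
time: 24.92
position: [0.4665, 0.0662, 0.1656]
tcp_rot: [179.9, -0.3, 19.9]
ft_force: [0.5, -0.3, -0.7]
opening: 1.001
finger_force: 0.0
time: 25.33
position: [0.4619, 0.0659, 0.0531]
tcp_rot: [-179.9, 0.3, 19.9]
ft_force: [0.3, -1.3, -1.0]
opening: 1.001
finger_force: 0.0
time: 25.42
position: [0.4624, 0.0661, 0.0544]
tcp_rot: [-179.9, 0.2, 19.9]
ft_force: [-0.2, 0.4, -0.8]
opening: 0.998
finger_force: 0.0
t 25.4167 pos [0.4624 0.0661 0.0544] rot [-179.9    0.2   19.9] open 0.998 ft [-0.2  0.4 -0.8]
delta [ 0.0016  0.0003 -0.0006] [-0.06  0.22 -0.08] rows 0.04275773260210597 0.0331246377337462
```

```bash

python3 -m creep '[[0,0,0,0,0,0],[0,0,0,0,0,0],[0,0,0,0,0,0],[0,0,0,0,0,0],[0,0,0,0,0,0]]' 0.0 40
python3 -m creep '[[0,0,0,0,0,0],[0,0,0,0,0,0],[0,0,0,0,0,0],[0,0,0,0,0,0],[0,0,0,0,0,0]]'
python3 -m creep '[[0,0,0,0,0,0],[0,0,0,0,0,0],[0,0,0,0,0,0],[0,0,0,0,0,0]]' - 60
python3 -m creep '[[0,0,-0.01,0,0,0],[0,0,-0.03,0,0,0],[0,0,-0.055,0,0,0],[0,0,-0.08,0,0,0],[0,0,-0.1,0,0,0]]'
python3 -m creep '[[0,0,-0.02,0,0,0],[0,0,-0.04,0,0,0],[0,0,-0.055,0,0,0],[0,0,-0.07,0,0,0],[0,0,-0.07,0,0,0]]'
python3 plan.py .6452 -.1707 .228 1.9
```

```text
time: 25.83
position: [0.4641, 0.0668, 0.0576]
tcp_rot: [180.0, -0.1, 20.0]
ft_force: [0.3, -0.3, -0.2]
opening: 0.303
finger_force: 0.0
time: 26.25
position: [0.4638, 0.0669, 0.0573]
tcp_rot: [180.0, -0.1, 20.0]
ft_force: [-0.8, -0.2, 5.2]
opening: 0.157
finger_force: 40.0
time: 26.58
position: [0.4639, 0.0669, 0.0574]
tcp_rot: [180.0, -0.1, 20.0]
ft_force: [-2.3, 0.4, 5.5]
opening: 0.153
finger_force: 58.4
time: 27.0
position: [0.4634, 0.0668, 0.1587]
tcp_rot: [180.0, -0.0, 20.0]
ft_force: [1.2, 0.8, -1.3]
opening: 0.151
finger_force: 58.6
time: 27.42
position: [0.4648, 0.0668, 0.2304]
tcp_rot: [179.9, -0.3, 20.0]
ft_force: [0.5, 0.2, -0.6]
opening: 0.151
finger_force: 58.7
t 27.4167 pos [0.4648 0.0668 0.2304] rot [179.9  -0.3  20. ] open 0.151 ft [ 0.5  0.2 -0.6]
delta [0.0884 0.2849 0.0033] [ 0.05 -0.3  18.08] rows 7.153590437465747 2.5257511588209036
```

```bash

python3 -m creep '[[0.004,0.012,0,0,0,3],[0.01,0.033,0,0,0,7],[0.018,0.057,0,0,0,11],[0.027,0.085,0,0,0,15],[0.035,0.114,0,0,0,18]]'
python3 plan.py .6452 -.1707 .23 1.9
python3 -c "
from h import *
for n,uv in(('scene0',(234,342)),('side0',(421,328))): print(onplane(load(n),[uv],.12))"
```

```text
time: 27.83
position: [0.5352, -0.029, 0.2255]
tcp_rot: [-180.0, 0.1, 1.8]
ft_force: [0.5, 0.9, -1.3]
opening: 0.151
finger_force: 58.7
t 27.8333 pos [ 0.5352 -0.029   0.2255] rot [-1.8e+02  1.0e-01  1.8e+00] open 0.151 ft [ 0.5  0.9 -1.3]
delta [ 0.1055  0.1451 -0.0047] [-0.02  0.07 -0.09] rows 4.303112923778868 0.015788573495309377
[[ 0.64809102 -0.27070845  0.12      ]]
[[ 0.64788485 -0.27334448  0.12      ]]
```

```bash

python3 -m creep '[[0.015,0.02,-0.001,0,0,0],[0.03,0.04,-0.003,0,0,0],[0.045,0.061,-0.003,0,0,0],[0.06,0.082,-0.003,0,0,0],[0.073,0.1,-0.003,0,0,0]]'
python3 -m creep '[[0.012,0.017,0,0,0,0],[0.022,0.03,0,0,0,0],[0.028,0.039,0,0,0,0],[0.031,0.043,0,0,0,0],[0.031,0.043,0,0,0,0]]'
python3 -m creep '[[0,0,0,0,0,0],[0,0,0,0,0,0]]'
python3 plan.py .6452 -.1707 .1024 1.9
```

```text
time: 28.25
position: [0.6117, -0.1272, 0.2281]
tcp_rot: [-180.0, 0.1, 2.0]
ft_force: [-0.5, 0.0, -1.4]
opening: 0.148
finger_force: 58.6
time: 28.67
position: [0.6437, -0.1683, 0.2281]
tcp_rot: [-180.0, 0.1, 1.9]
ft_force: [-0.2, -0.5, -1.5]
opening: 0.143
finger_force: 58.7
time: 28.83
position: [0.6436, -0.1669, 0.2293]
tcp_rot: [-180.0, 0.0, 2.0]
ft_force: [-0.2, 0.5, -0.6]
opening: 0.148
finger_force: 58.7
t 28.8333 pos [ 0.6436 -0.1669  0.2293] rot [-180.    0.    2.] open 0.148 ft [-0.2  0.5 -0.6]
delta [0.0015 0.0039 0.1269] [-0.03  0.04  0.11] rows 3.044068555876834 0.0171928526573842
```

```bash

python3 -m creep '[[0.001,0.0035,0.02,0,0,0],[0.001,0.0035,0.04,0,0,0],[0.001,0.0035,0.06,0,0,0],[0.001,0.0035,0.08,0,0,0],[0.001,0.0035,0.1,0,0,0]]'
python3 -m creep '[[0,0,0.005,0,0,0],[0,0,0.01,0,0,0],[0,0,0.014,0,0,0],[0,0,0.018,0,0,0],[0,0,0.018,0,0,0]]'
python3 plan.py .6452 -.1707 .1024 1.9
```

```text
time: 29.25
position: [0.6449, -0.1703, 0.129]
tcp_rot: [180.0, -0.0, 2.0]
ft_force: [0.1, -0.4, 0.1]
opening: 0.153
finger_force: 58.7
time: 29.67
position: [0.6455, -0.1711, 0.1121]
tcp_rot: [180.0, -0.0, 2.0]
ft_force: [0.3, -0.4, -1.7]
opening: 0.149
finger_force: 58.6
t 29.6667 pos [ 0.6455 -0.1711  0.1121] rot [180.  -0.   2.] open 0.149 ft [ 0.3 -0.4 -1.7]
delta [-0.0003 -0.0005  0.0097] [ 0.02 -0.05  0.09] rows 0.23252589346394004 0.014826166159989647
```

```bash

python3 -m creep '[[0,0,0.002,0,0,0],[0,0,0.004,0,0,0],[0,0,0.006,0,0,0],[0,0,0.0075,0,0,0],[0,0,0.0075,0,0,0]]'
python3 -m creep '[[0,0,0.0005,0,0,0],[0,0,0.001,0,0,0],[0,0,0.0015,0,0,0],[0,0,0.002,0,0,0],[0,0,0.002,0,0,0]]'
```

```text
time: 30.08
position: [0.6449, -0.1711, 0.1037]
tcp_rot: [-180.0, 0.0, 2.0]
ft_force: [0.6, -0.2, -1.4]
opening: 0.15
finger_force: 58.6
time: 30.5
position: [0.6453, -0.1712, 0.1025]
tcp_rot: [180.0, -0.0, 2.0]
ft_force: [-0.4, -0.4, 1.7]
opening: 0.151
finger_force: 58.9
```

```bash

python3 -m creep '[[0,0,0.0003,0,0,0],[0,0,0.0005,0,0,0]]'
python3 -m creep '[[0,0,0,0,0,0],[0,0,0,0,0,0],[0,0,0,0,0,0],[0,0,0,0,0,0],[0,0,0,0,0,0]]' 0.6
python3 -m creep '[[0,0,0,0,0,0],[0,0,0,0,0,0],[0,0,0,0,0,0],[0,0,0,0,0,0],[0,0,-0.005,0,0,0]]'
python3 -m creep '[[0,0,-0.015,0,0,0],[0,0,-0.035,0,0,0],[0,0,-0.06,0,0,0],[0,0,-0.085,0,0,0],[0,0,-0.11,0,0,0]]'
python3 -m creep '[[-0.03,0,-0.02,0,0,0],[-0.07,0,-0.02,0,0,0],[-0.11,0,-0.02,0,0,0],[-0.15,0,-0.02,0,0,0],[-0.18,0,-0.02,0,0,0]]'
python3 -m creep '[[0,0,0,0,0,0],[0,0,0,0,0,0],[0,0,0,0,0,0]]'
python3 - <<'E'
from m import *
np.set_printoptions(suppress=True)
for n in ('scene','side'):
    c=snap(n,n+'4'); C=cloud(c); P=C[~np.isnan(C).any(2)]; print(n)
    for xy in [(.6339,.16),(.6374,.0634),(.6416,-.0587),(.645,-.1707)]:
        d=np.linalg.norm(P[:,:2]-xy,axis=1); q=P[(d<.04)&(P[:,2]>.051)&(P[:,2]<.06)]
        g=P[(d<.036)&(P[:,2]>.105)&(P[:,2]<.16)]; r=cv2.minAreaRect(g[:,:2].astype(np.float32)*1000); print(xy,len(q),circ(q),np.round(r[0],1),np.round(r[1],1),round(r[2],1),'top',g[:,2].max().round(4))
im=load('scene4')['color'][120:420,170:490,::-1]; cv2.imwrite('pics/f4.png',cv2.resize(im,None,fx=1.9,fy=1.9))
E
```

```text
time: 30.67
position: [0.6455, -0.1713, 0.1025]
tcp_rot: [180.0, -0.0, 2.0]
ft_force: [-3.0, 1.5, 6.5]
opening: 0.148
finger_force: 59.6
time: 31.08
position: [0.6451, -0.1711, 0.1014]
tcp_rot: [-180.0, 0.0, 2.0]
ft_force: [0.6, 0.0, 0.4]
opening: 0.603
finger_force: 0.0
time: 31.5
position: [0.6444, -0.1709, 0.1055]
tcp_rot: [-180.0, 0.1, 2.0]
ft_force: [-0.2, 0.2, -0.5]
opening: 0.603
finger_force: 0.0
time: 31.92
position: [0.6453, -0.1712, 0.2195]
tcp_rot: [180.0, -0.1, 2.0]
ft_force: [-0.5, -0.8, 0.5]
opening: 0.596
finger_force: 0.0
time: 32.33
position: [0.4631, -0.1774, 0.2381]
tcp_rot: [179.9, -0.1, 2.0]
ft_force: [-1.0, -0.7, 0.8]
opening: 0.597
finger_force: 0.0
time: 32.58
position: [0.4661, -0.1777, 0.2383]
tcp_rot: [179.9, -0.2, 2.0]
ft_force: [-0.2, -0.6, 0.5]
opening: 0.598
finger_force: 0.0
scene
(0.6339, 0.16) 315 (array([0.6335, 0.1606]), np.float64(0.0189)) [632.7 160.6] [66.7 17.8] 3.4 top 0.1559
(0.6374, 0.0634) 377 (array([0.6377, 0.0656]), np.float64(0.019)) [637.2  66.4] [49.8 17. ] 2.3 top 0.1469
(0.6416, -0.0587) 469 (array([ 0.6418, -0.0593]), np.float64(0.0189)) [641.3 -58.4] [16.8 36.8] 89.4 top 0.1403
(0.645, -0.1707) 548 (array([ 0.6456, -0.1712]), np.float64(0.0188)) [ 645.3 -170.9] [21.5 15.4] 2.5 top 0.1327
side
(0.6339, 0.16) 130 (array([0.6251, 0.1601]), np.float64(0.0145)) [633.2 160.8] [65.8 17.6] 2.2 top 0.1528
(0.6374, 0.0634) 315 (array([0.636 , 0.0648]), np.float64(0.0185)) [635.6  65.9] [49.1 17.5] 1.5 top 0.1461
(0.6416, -0.0587) 419 (array([ 0.6406, -0.0602]), np.float64(0.0186)) [640.8 -60.5] [35.7 17. ] 1.8 top 0.1391
(0.645, -0.1707) 546 (array([ 0.6439, -0.1729]), np.float64(0.0182)) [ 644.1 -172. ] [20.4 15.4] 1.3 top 0.1309
```

View pics/f4.png

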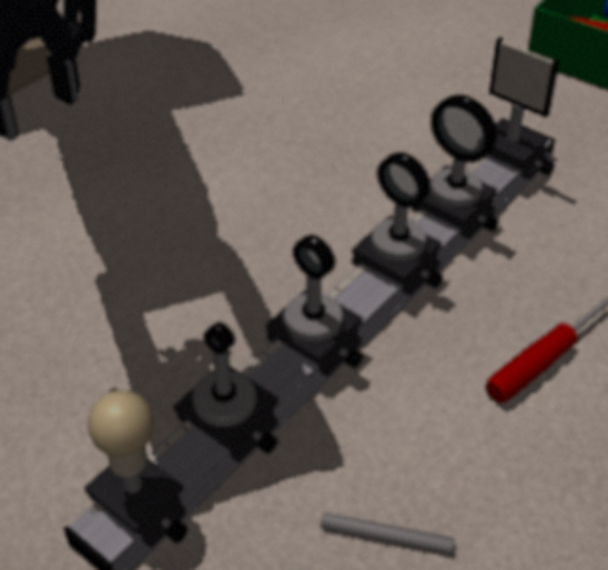

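All four mounts stand upright and centred in ascending order: crop positions (222,370), (313,290), (402,205) and (460,140), from the lamp at (120,430) to the screen. The arm is clear of them.

```bash
python3 -c "
from cell import sign_off
print(sign_off())"
```

```text
the job is handed in; nothing more can be done
None
```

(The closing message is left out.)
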